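# Oil the tomato and pass the pan handle-first

### The job

Oil the tomato and pass its little pan to the cook at the hob: press the oil pump's head right down and let it come back up while the pan stands under the spout, then take the pan by its short lug, bring it out from under the spout and turn it about a quarter turn in the air until its long handle points straight ahead to the hob for the cook to take. Carry the pan so level and smoothly that the loose tomato stays in its middle and never rolls over to the side; do not touch the tomato or knock anything else about. Finish still holding the pan by the lug, level and still, about 12 cm above the worktop in front of the hob.

Things in the scene. Friction and masses are not known exactly. Their poses are not given: they have to be found in the camera images.
- pan: Small round dark steel pan, rim 138 mm across, 35 mm high, 0.26 kg, flat foot; dished floor (5 mm thick in the middle, rising at 7, from 28 mm out 15 deg). Long flat handle on one side, short thick lug on the other. Origin: centre of the underside; x from lug to handle, z up. Starts on the worktop under the spout, handle to the robot's left within 26 deg: turn it clockwise seen from above.
- pan_lug (a point): Where to grip the short lug: 86 mm from the pan's axis, 26 mm above its underside. The lug is a solid bar 16 mm wide, 14 mm high (19 to 33 mm up), from the rim (69 mm) to 110 mm off the axis; its flat upright sides run along the pan's x. Grip across it from above, fingers closing along the pan's y, firmly (40 N or more: the weight hangs 90 mm out from the grip). Axes as the pan's.
- pan_handle_end (a point): Middle of the rounded end of the pan's long handle, 156 mm from the pan's centre along its x, 42 mm above its underside; the handle ends 10 mm farther out.
- pan_middle (a point): Point on the pan's axis, 31.5 mm above its underside: where the centre of the tomato is when it lies in the middle of the pan. Axes as the pan's.
- tomato_center (a point): Centre of the loose round tomato, 52 mm across, about 75 g, that lies in the pan and rolls freely; its top is 58 mm above the pan's underside. Touching the pan's wall it is about 33 mm off the middle. In slow smooth moves (mean speed 0.05 m/s, quarter turn in 4 s) it hardly stirs; quick ones (0.35 m/s) throw it to the side.
- pump (a joint): Travel of the oil pump's head, m: 0 is up, 0.012 fully pressed down; a spring pushes it back up (about 2 N at the top, 6 N at the bottom).
- pump_top (a point): Centre of the flat round top of the pump's head, 35 mm across, where to press straight down; 176 mm above the worktop when up. The head sits on the axis of the oil dispenser, a round white stoneware bottle 75 mm across that stands firmly fixed on the worktop. x points away from the spout.
- spout_tip (a point): Open lower end of the thin curved steel spout (9 mm thick) that sticks out 94 mm from the pump's axis over the pan and goes down with the head; 140 mm above the worktop when the head is up.
- hob_front (a point): Middle of the front edge of the built-in hob (the edge nearest the robot), 50 mm above the worktop, fixed at x = 0.70; the hob is 0.73 m wide. Its x axis points straight ahead across the hob to the cook, y to the left.
- oil_dispenser: Round white stoneware bottle, 75 mm across, with the steel press pump on top, fixed to the worktop. Origin: centre of the underside; its spout sticks out along -x.
- pepper_mill: Dark wooden pepper mill, 58 mm across, 150 mm high, to the left of the dispenser; leave alone. Origin: centre of the underside.
- salt_shaker: Glass salt shaker with a steel top, 44 mm across, 90 mm high, left of the pepper mill; leave alone. Origin: centre of the underside.
- spice_jar: Spice jar, 45 mm across, 106 mm high, left of the salt shaker; leave alone. Origin: centre of the underside.
- kitchen_timer: Round white kitchen timer, 64 mm across, 58 mm high, near the utensil crock; leave alone. Origin: centre of the underside.
- garlic: Bulb of garlic, 56 mm, at the left near the front of the worktop; leave alone. Origin: centre of the underside.

How it is judged:
On the way, in this order (a step that is already met when the one before it is completed fails the run):
1. the pump's head is pressed right down while the pan stands under the spout (value of joint pump above 0.01 m and horizontal distance between spout_tip and pan_middle below 0.055 m and height (world z) of pan below 0.01 m), for 0.05 s.
2. the pump's head has come back up, the pan still under the spout (value of joint pump below 0.003 m and horizontal distance between spout_tip and pan_middle below 0.055 m), for 0.05 s.
3. the pan is lifted off the worktop, not yet turned round (height (world z) of pan above 0.015 m and angle between the x axis of pan and the x axis of hob_front, either way round above 0.6 rad), for 0.1 s.
At the end, for the whole second after the job is handed in: The fingers hold the pan by its lug, underside 80 to 170 mm above the worktop before the hob, clear of the spout and all else, at rest, level within 0.1 rad, the long handle pointing straight ahead to the hob within 0.2 rad; the tomato within 15 mm of the middle; the pump head up (height (world z) of pan between 0.08 and 0.17 m and contact force between the fingers and pan above 1 N and distance between the grasp point and pan_lug below 0.04 m and angle between pan's own z axis and vertical below 0.1 rad and angle between the x axis of pan and the x axis of hob_front, either way round below 0.2 rad and world x of pan_handle_end above 0.6 m and world x of pan below 0.68 m and world y of pan between -0.35 and 0.3 m and linear speed of pan below 0.03 m/s and angular speed of pan below 0.15 rad/s and distance between tomato_center and pan_middle below 0.015 m and horizontal distance between spout_tip and pan_middle above 0.08 m and value of joint pump below 0.003 m and contact force between pan and oil_dispenser below 0.1 N and contact force between pan and pepper_mill below 0.1 N and contact force between pan and salt_shaker below 0.1 N and contact force between pan and spice_jar below 0.1 N and contact force between pan and kitchen_timer below 0.1 N and contact force between pan and garlic below 0.1 N); the arm keeps its last pose, push and grip.
It fails at once if the tomato rolls over to the pan's side (more than 27 mm from the middle) (distance between tomato_center and pan_middle above 0.027 m).
It fails at once if the pan is tipped by more than 0.25 rad (angle between pan's own z axis and vertical above 0.25 rad).
It fails at once if the tomato is touched by the robot (contact force between any of the fingers, the arm and tomato above 0.3 N).
It fails at once if one of the other things is knocked about (moved more than 25 mm) (distance of any of pepper_mill, salt_shaker, spice_jar, kitchen_timer, garlic from where it was at the start of the episode above 0.025 m).
It also fails if it takes over 56 s, if anything falls off the work surface, if the arm or the gripper's body presses on something with over 40 N, if the wrist force passes 120 N, or if a joint passes its speed limit or range.

### The arm

A 6-joint arm with a two-finger parallel gripper is mounted at the origin on a cart in front of the work surface, level with it; the furniture and walls round the work are solid. World frame = base frame: x ahead of the robot, y to its left, z up, the work surface at z = 0. Lengths are in m, angles in rad, forces in N, time in s.
With the tool pointing down it reaches from about 0.425 to 0.95 m from the base axis. Payload 14.7 kg.
Tool frame: the origin (TCP) lies at the very end of the fingers, on their centre line; the grasp point (between the pads) lies 19 mm behind it; z points along the fingers, y is the line along which they close (so a half turn about z gives the same grasp; the last joint's range is limited). The gripper opens to 85 mm and grips with 20 to 120 N. Pads are 22 mm wide; open, the fingers measure 114 mm over their backs; the gripper's body (76 mm by 85 mm) begins 54 mm behind the grasp point. The pads swing forward as they close: fully open they stand 13 mm farther back than shut.
Start: joints at [1.3, 0.48, 1.596, -0, 1.065, -0.047], TCP at [0.144, 0.634, 0.2] pointing down, gripper open.
Joint ranges: [-2.75, 2.75], [-0.82, 2.05], [0.23, 2.67], [-1.56, 4.7], [0.09, 2.69], [-2.92, 2.92]. Speed limits (rad/s): [1.89, 1.89, 2.39, 3.01, 3.01, 3.01].

### API

Orientations are given as a 3x3 rotation matrix whose columns are the frame's x, y, z axes.
In Python, from rig import robot gives the robot as it stands.
- The arm moves only by the tool carry_out, never from a script. Its arguments are lists of equal length, an entry for each row: "hand": the opening, from 0 (shut) to 1 (fully open); "slide": the shift along the tool's x, y, z in m, a list of three; "rotation": the turn, a rotation vector about the tool's x, y, z in rad, a list of three. A call has 1 to 8 rows; each row is the pose to reach, as a shift and turn from the pose commanded when the call began, along the tool's axes at that moment; what a row does not reach only later rows make up. A row lasts 1/12 s, in which the tool goes at most 41.7 mm and 7.16 degrees, less where a joint would pass 70% of its speed; a pose out of reach is approached as far as the arm can. A call with a gripper value outside its range is refused whole. The fingers move at their own pace and stop on an object; the grip force is fixed at half the most. Time passes only in rows, so rows that repeat a pose let the fingers close. It gives the time, the measured TCP pose, the force, the opening and the grip force at its end, in the units of the state.
- robot.sense(): the state, without advancing time (a new reading comes with each control period).
- robot.grab_frame(name): name is "scene" or "side" or "wrist"; returns the picture (384x512x3 uint8, red, green, blue); there is no depth.
- robot.camera_info(name): a dict with "intrinsics" (3x3 intrinsics, pixels), "dist" ([k1, k2, p1, p2, k3] as OpenCV has them; the pictures are not rectified), "eye" and "orientation" of the camera in the world. Camera axes: x right, y up, looking along -z (the intrinsics and any distortion apply to the point x, -y, -z); pixel columns grow to the right and rows downward; lengths in m; the calibration is good to about 2 mm. A picture is of the moment at which its call begins: read the wrist's pose just before it. camera_info takes no time and is no camera call; for the wrist camera it gives the pose at the moment of the call.
- robot.job_done(): hands the job in; it is judged then, once.
Trained networks look in the newest picture that a camera, given by its name, has taken for a name from the list of things; names that differ only in an ending like _2 or _b are one class to them, and where a whole thing is asked for, a point or a joint stands for the part that bears it (a point fixed in the world has none). Each returns a list of dicts, best first, with "conf" (0 to 1); they miss things now and then, are a little off and sometimes report something else, mostly with a low value. They report only what shows in the picture. A call takes as long as a camera call.
- robot.spot_in(camera, query): "rect" ([left, top, right, bottom] in pixels, round what is visible of it).
The state is a dict: "t": time; "joint_positions": joint angles; "qvel": joint speeds; "joint_efforts": joint torques, N m; "tool_pos": TCP position; "orientation": TCP orientation; "wrist_force": force on the tool from outside, world axes, zero at the start; "moment": the same for the moment, N m; "opening": finger opening in m; "grip_force": force on a finger pad.
Only numpy, scipy, OpenCV 4.12 (cv2) and the standard library are available. Lean on these libraries where they do the work, as an engineer would, in place of code of your own. Each camera call takes 0.05 s, during which the arm holds its last target. There are 200 camera calls.

## Working session

There is one attempt and no reset: what is moved stays moved. The work goes in short steps, Python scripts to look and compute and a tool call to move; the robot and the scene stay as the last step left them, time stands still between calls to the robot, and variables do not carry over. Pictures are saved under pics/ and viewed, at most 12 in all, crops included, and the job is handed in when it is done.

Besides the shell and the picture viewer there is one more tool, called after "Emit:" by a JSON object that holds its "name" and its "arguments". carry_out: Moves the arm, as the interface text tells. Its arguments: {"type":"object","properties":{"hand":{"type":"array","items":{"type":"number"}},"slide":{"type":"array","items":{"type":"array","items":{"type":"number"}}},"rotation":{"type":"array","items":{"type":"array","items":{"type":"number"}}}},"required":["hand","slide","rotation"]}

```bash
mkdir -p pics
cat > h.py <<'E'
import numpy as np, cv2
from rig import robot
def ray(cam,uv,info=None):
    i=info or robot.camera_info(cam)
    p=cv2.undistortPoints(np.array([[uv]],float),np.array(i["intrinsics"]),np.array(i["dist"],float))[0,0]
    d=np.array(i["orientation"])@np.array([p[0],-p[1],-1.]); return np.array(i["eye"]),d/np.linalg.norm(d)
def at_z(cam,uv,z):
    e,d=ray(cam,uv); return e+d*(z-e[2])/d[2]
def proj(cam,P):
    i=robot.camera_info(cam); c=np.array(i["orientation"]).T@(np.array(P,float)-np.array(i["eye"])).T.reshape(3,-1) if False else (np.atleast_2d(P)-np.array(i["eye"]))@np.array(i["orientation"])
    c=c*[1,-1,-1]
    return cv2.projectPoints(c.reshape(-1,1,3),np.zeros(3),np.zeros(3),np.array(i["intrinsics"]),np.array(i["dist"],float))[0][:,0]
def tri(a,b):
    (e1,d1),(e2,d2)=a,b
    s=np.linalg.lstsq(np.c_[d1,-d2],e2-e1,rcond=None)[0]; p,q=e1+s[0]*d1,e2+s[1]*d2
    return (p+q)/2,np.linalg.norm(p-q)
E
python3 - <<'E'
from h import *
for c in("scene","side"):
    f=robot.grab_frame(c); cv2.imwrite(f"pics/{c}0.png",cv2.cvtColor(f,cv2.COLOR_RGB2BGR))
    print(c,np.round(robot.camera_info(c)["eye"],3))
    for n in("pan","tomato_center","oil_dispenser","pump_top","pan_lug","pan_handle_end","spout_tip","pepper_mill","salt_shaker","kitchen_timer","garlic"):
        r=robot.spot_in(c,n); print(n,[(np.round(x["rect"]).tolist(),round(x["conf"],2)) for x in r[:2]])
s=robot.sense();print(s["t"],np.round(s["orientation"],3).tolist(),s["tool_pos"])
E
```

```text
scene [ 0.047 -0.509  1.073]
pan [([213.0, 200.0, 269.0, 258.0], 0.97)]
tomato_center [([239.0, 224.0, 256.0, 241.0], 0.59)]
oil_dispenser [([255.0, 182.0, 292.0, 232.0], 0.92)]
pump_top [([256.0, 182.0, 284.0, 211.0], 0.53)]
pan_lug [([215.0, 202.0, 273.0, 256.0], 0.63)]
pan_handle_end [([212.0, 200.0, 271.0, 260.0], 0.71)]
spout_tip [([254.0, 177.0, 284.0, 203.0], 0.76), ([214.0, 200.0, 272.0, 254.0], 0.42)]
pepper_mill [([248.0, 174.0, 265.0, 214.0], 0.89)]
salt_shaker []
kitchen_timer [([346.0, 265.0, 370.0, 289.0], 0.88)]
garlic [([160.0, 170.0, 181.0, 188.0], 0.59)]
side [0.379 0.952 0.711]
pan [([245.0, 196.0, 292.0, 256.0], 0.86), ([216.0, 200.0, 242.0, 248.0], 0.67)]
tomato_center [([262.0, 207.0, 274.0, 225.0], 0.75), ([232.0, 155.0, 246.0, 171.0], 0.59)]
oil_dispenser [([216.0, 171.0, 259.0, 226.0], 0.59)]
pump_top [([220.0, 169.0, 262.0, 184.0], 0.45)]
pan_lug [([247.0, 195.0, 290.0, 254.0], 0.6)]
pan_handle_end [([246.0, 196.0, 292.0, 254.0], 0.73), ([214.0, 199.0, 240.0, 247.0], 0.25)]
spout_tip [([222.0, 170.0, 261.0, 187.0], 0.77)]
pepper_mill [([214.0, 198.0, 238.0, 248.0], 0.88), ([225.0, 171.0, 260.0, 184.0], 0.28)]
salt_shaker [([219.0, 231.0, 230.0, 262.0], 0.63)]
kitchen_timer [([235.0, 154.0, 245.0, 170.0], 0.74), ([262.0, 207.0, 277.0, 224.0], 0.24)]
garlic [([269.0, 311.0, 294.0, 337.0], 0.58)]
1.2 [[-0.975, 0.222, 0.0], [0.222, 0.975, 0.0], [-0.0, 0.0, -1.0]] [0.14425108 0.63380226 0.19970504]
```

View pics/scene0.png

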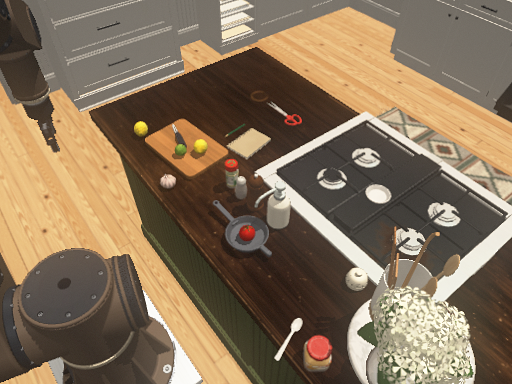

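View pics/side0.png

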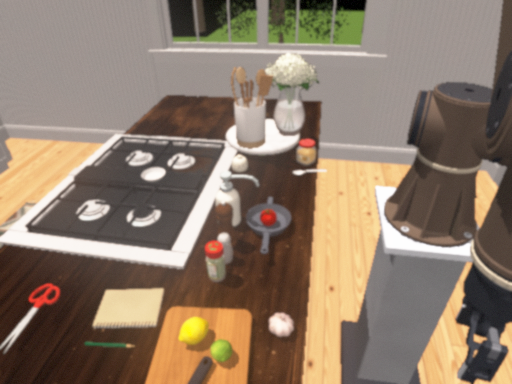

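The scene view shows the pan at about (246,234), its handle end at (216,205) and its lug at (267,252). The dispenser is at (279,210), with the spout tip near (259,202). The side view has the pan at (268,218) and the spout tip at (257,184). I'll crop both for detail.

Run:
```python
import cv2,numpy as np
a=cv2.imread("pics/scene0.png")[160:270,195:305]; b=cv2.imread("pics/side0.png")[160:270,195:305]
k=dict(fx=3.6,fy=3.6,interpolation=cv2.INTER_CUBIC)
o=np.hstack([cv2.resize(a,None,**k),cv2.resize(b,None,**k)])
o=cv2.convertScaleAbs(o,alpha=1.4,beta=20)
cv2.imwrite("pics/crop0.png",o);print(o.shape)
```

```text
(396, 792, 3)
```

View pics/crop0.png

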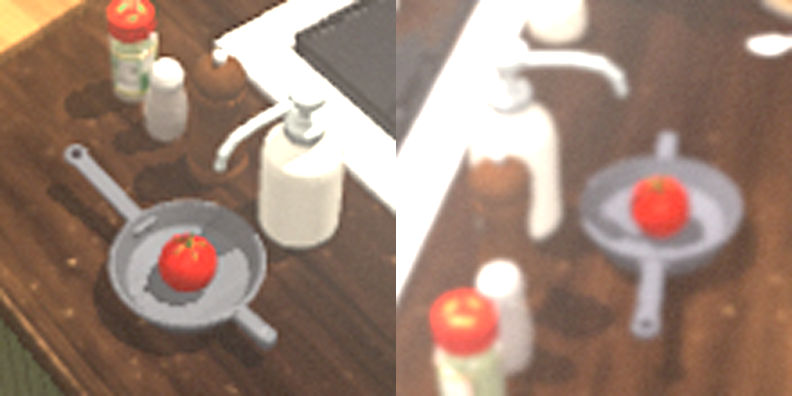

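The crop shows a dark pepper mill between the salt shaker and the dispenser. The spout tip, pump top, handle end, lug end and tomato are all clear, so I can triangulate them.

Run:
```python
from h import *
D=dict(pump=((280.3,186.9),(227.2,175.3),.176),spout=((256.1,206.7),(258.3,186.1),.14),hend=((216.1,202.5),(264.2,250.6),.044),lugend=((269.4,254.4),(270,198),.028),tom=((247.2,233.1),(268.3,217.5),.0315),salt=((241,178),(223.5,234),.085),mill=((257,176),(217,208),.14))
for k,(a,b,z) in D.items():
    p,e=tri(ray("scene",a),ray("side",b)); print(k,p.round(3),round(e,4),at_z("scene",a,z).round(3),at_z("side",b,z).round(3))
```

```text
pump [0.622 0.112 0.168] 0.0034 [0.619 0.107 0.176] [0.616 0.127 0.176]
spout [0.53  0.114 0.14 ] 0.0034 [0.532 0.114 0.14 ] [0.528 0.115 0.14 ]
hend [0.487 0.275 0.042] 0.002 [0.487 0.273 0.044] [0.486 0.277 0.044]
lugend [0.507 0.014 0.027] 0.0012 [0.506 0.013 0.028] [0.508 0.015 0.028]
tom [0.499 0.118 0.029] 0.0021 [0.499 0.117 0.032] [0.498 0.121 0.031]
salt [0.595 0.279 0.089] 0.0007 [0.598 0.282 0.085] [0.596 0.274 0.085]
mill [0.622 0.223 0.129] 0.0045 [0.613 0.214 0.14 ] [0.62  0.235 0.14 ]
```

```bash
cat >> h.py <<'E'
def s5(s): return s**3*(10-15*s+6*s*s)
def trap(n,r):
    v=np.minimum(1,np.minimum((np.arange(n)+.5)/r,(n-np.arange(n)-.5)/r)); return np.cumsum(v)/v.sum()
def R(psi):  # tool down, tool y at angle psi
    c,s=np.cos(psi),np.sin(psi); return np.array([[-s,c,0],[c,s,0],[0,0,-1.]])
def rows(p0,psi0,W,d=3,R0=None):
    """W rows x,y,z,psi (world) -> printed calls of 8 rows"""
    W=np.array(W)
    for k in range(0,len(W),8):
        w=W[k:k+8]; M=R(psi0)
        print("slide",(np.round((w[:,:3]-p0)@M,d)+0).tolist(),"rot",[[0,0,round(float(psi0-x),d)] for x in w[:,3]])
        sl=np.round((w[-1,:3]-p0)@M,d); p0=p0+M@sl; psi0=psi0-round(float(psi0-w[-1,3]),d)
    return p0,psi0
E
python3 - <<'E'
from h import *
s=robot.sense(); a=np.r_[s["tool_pos"],np.arctan2(s["orientation"][1][1],s["orientation"][0][1])]
b=np.array([.622,.112,.200,.077]); W=a+trap(24,4)[:,None]*(b-a)
W[:,2]+=.03*np.sin(np.pi*np.arange(1,25)/24)
print(rows(a[:3],a[3],W))
for n,uv,z in(("timer",(358,289),0),("spoon",(290,340),0),("jar",(318,370),0),("crock",(402,320),0)):
    print(n,at_z("scene",uv,z).round(3))
E
```

```text
slide [[-0.004, -0.003, -0.004], [-0.015, -0.01, -0.008], [-0.033, -0.023, -0.011], [-0.058, -0.04, -0.015], [-0.087, -0.06, -0.018], [-0.116, -0.081, -0.021], [-0.145, -0.101, -0.024], [-0.174, -0.121, -0.026]] rot [[0, 0, 0.008], [0, 0, 0.032], [0, 0, 0.071], [0, 0, 0.127], [0, 0, 0.191], [0, 0, 0.254], [0, 0, 0.318], [0, 0, 0.381]]
slide [[-0.035, -0.008, -0.002], [-0.069, -0.015, -0.003], [-0.104, -0.023, -0.004], [-0.138, -0.031, -0.004], [-0.173, -0.039, -0.004], [-0.207, -0.047, -0.003], [-0.242, -0.055, -0.002], [-0.276, -0.063, 0.0]] rot [[0, 0, 0.064], [0, 0, 0.127], [0, 0, 0.191], [0, 0, 0.254], [0, 0, 0.318], [0, 0, 0.381], [0, 0, 0.445], [0, 0, 0.508]]
slide [[-0.034, 0.01, 0.002], [-0.068, 0.02, 0.005], [-0.102, 0.03, 0.007], [-0.136, 0.04, 0.011], [-0.166, 0.049, 0.014], [-0.187, 0.055, 0.018], [-0.2, 0.058, 0.022], [-0.204, 0.06, 0.026]] rot [[0, 0, 0.064], [0, 0, 0.127], [0, 0, 0.191], [0, 0, 0.254], [0, 0, 0.31], [0, 0, 0.349], [0, 0, 0.373], [0, 0, 0.381]]
(array([0.62230348, 0.11200798, 0.19970504]), np.float64(0.07701617323529275))
timer [ 0.649 -0.226  0.   ]
spoon [ 0.39 -0.22  0.  ]
jar [ 0.395 -0.324  0.   ]
crock [ 0.675 -0.369  0.   ]
```

Emit:
{"name": "carry_out", "arguments": {"hand": [0, 0, 0, 0, 0, 0, 0, 0], "slide": [[-0.004, -0.003, -0.004], [-0.015, -0.01, -0.008], [-0.033, -0.023, -0.011], [-0.058, -0.04, -0.015], [-0.087, -0.06, -0.018], [-0.116, -0.081, -0.021], [-0.145, -0.101, -0.024], [-0.174, -0.121, -0.026]], "rotation": [[0, 0, 0.008], [0, 0, 0.032], [0, 0, 0.071], [0, 0, 0.127], [0, 0, 0.191], [0, 0, 0.254], [0, 0, 0.318], [0, 0, 0.381]]}}

```text
t: 1.87
tool_pos: [0.2884, 0.4751, 0.2265]
orientation: [[-0.82, 0.572, 0.001], [0.572, 0.82, 0.001], [-0.0, 0.001, -1.0]]
wrist_force: [0.8, 0.6, -0.1]
opening: 0.0002
grip_force: 0.0
```

Emit:
{"name": "carry_out", "arguments": {"hand": [0, 0, 0, 0, 0, 0, 0, 0], "slide": [[-0.035, -0.008, -0.002], [-0.069, -0.015, -0.003], [-0.104, -0.023, -0.004], [-0.138, -0.031, -0.004], [-0.173, -0.039, -0.004], [-0.207, -0.047, -0.003], [-0.242, -0.055, -0.002], [-0.276, -0.063, 0]], "rotation": [[0, 0, 0.064], [0, 0, 0.127], [0, 0, 0.191], [0, 0, 0.254], [0, 0, 0.318], [0, 0, 0.381], [0, 0, 0.445], [0, 0, 0.508]]}}

```text
t: 2.53
tool_pos: [0.4794, 0.266, 0.2265]
orientation: [[-0.438, 0.899, 0.001], [0.899, 0.438, 0.0], [-0.0, 0.001, -1.0]]
wrist_force: [0.1, 1.4, 0.1]
opening: -0.0001
grip_force: 0.0
```

Emit:
{"name": "carry_out", "arguments": {"hand": [0, 0, 0, 0, 0, 0, 0, 0], "slide": [[-0.034, 0.01, 0.002], [-0.068, 0.02, 0.005], [-0.102, 0.03, 0.007], [-0.136, 0.04, 0.011], [-0.166, 0.049, 0.014], [-0.187, 0.055, 0.018], [-0.2, 0.058, 0.022], [-0.204, 0.06, 0.026]], "rotation": [[0, 0, 0.064], [0, 0, 0.127], [0, 0, 0.191], [0, 0, 0.254], [0, 0, 0.31], [0, 0, 0.349], [0, 0, 0.373], [0, 0, 0.381]]}}

```text
t: 3.2
tool_pos: [0.6231, 0.1096, 0.1997]
orientation: [[-0.073, 0.997, 0.0], [0.997, 0.073, -0.0], [-0.0, 0.0, -1.0]]
wrist_force: [-0.0, -0.9, 0.5]
opening: 0.0002
grip_force: 0.0
```

Emit:
{"name": "carry_out", "arguments": {"hand": [0, 0, 0, 0, 0, 0, 0, 0], "slide": [[0, 0, 0.008], [0, 0, 0.016], [0, 0, 0.022], [0, 0, 0.026], [0, 0, 0.029], [0, 0, 0.032], [0, 0, 0.035], [0, 0, 0.035]], "rotation": [[0, 0, 0], [0, 0, 0], [0, 0, 0], [0, 0, 0], [0, 0, 0], [0, 0, 0], [0, 0, 0], [0, 0, 0]]}}

```text
t: 3.87
tool_pos: [0.622, 0.1122, 0.1642]
orientation: [[-0.077, 0.997, -0.0], [0.997, 0.077, -0.0], [-0.0, -0.0, -1.0]]
wrist_force: [-0.9, 0.1, -0.2]
opening: -0.0001
grip_force: 0.0
```

Run:
```python
from h import *
a=[]
for c in("scene","side"):
    f=cv2.cvtColor(robot.grab_frame(c),cv2.COLOR_RGB2BGR)[130:270,180:320]; a.append(cv2.resize(f,None,fx=2.8,fy=2.8,interpolation=cv2.INTER_CUBIC))
cv2.imwrite("pics/press.png",np.hstack(a)); s=robot.sense(); print(s["wrist_force"],s["tool_pos"],s["t"])
```

```text
[ 0.15028356 -0.22509315  0.6780155 ] [0.62232242 0.11207813 0.16475952] 3.9667
```

View pics/press.png

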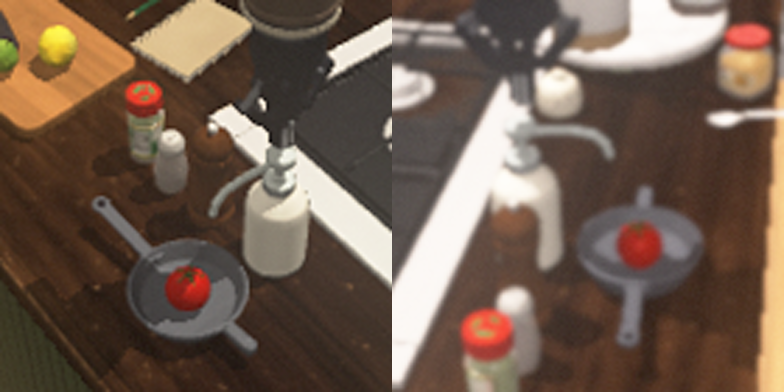

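The fingers look to be at or just over the pump head, at (285,148) and (520,105), but the force is about zero. I'll zoom in and overlay the projected TCP.

Run:
```python
from h import *
a=[]
tcp=robot.sense()["tool_pos"]
for c,(u,v) in(("scene",(280,185)),("side",(230,175))):
    f=cv2.cvtColor(robot.grab_frame(c),cv2.COLOR_RGB2BGR); q=proj(c,[tcp,[.622,.112,.176]]); print(c,q.round(1))
    f0=cv2.imread(f"pics/{c}0.png")
    for g in(f,f0):
        g=cv2.resize(g[v-25:v+25,u-30:u+35],None,fx=6,fy=6,interpolation=cv2.INTER_CUBIC)
        cv2.drawMarker(g,tuple(int(x) for x in (q[0]-[u-30,v-25]+.5)*6),(0,255,0),0,14,1); a.append(cv2.convertScaleAbs(g,alpha=1.3,beta=10))
cv2.imwrite("pics/z.png",np.vstack([np.hstack(a[:2]),np.hstack(a[2:])]))
```

```text
scene [[280.  187.9]
 [280.1 185.5]]
side [[226.7 175.8]
 [226.5 172.5]]
```

View pics/z.png

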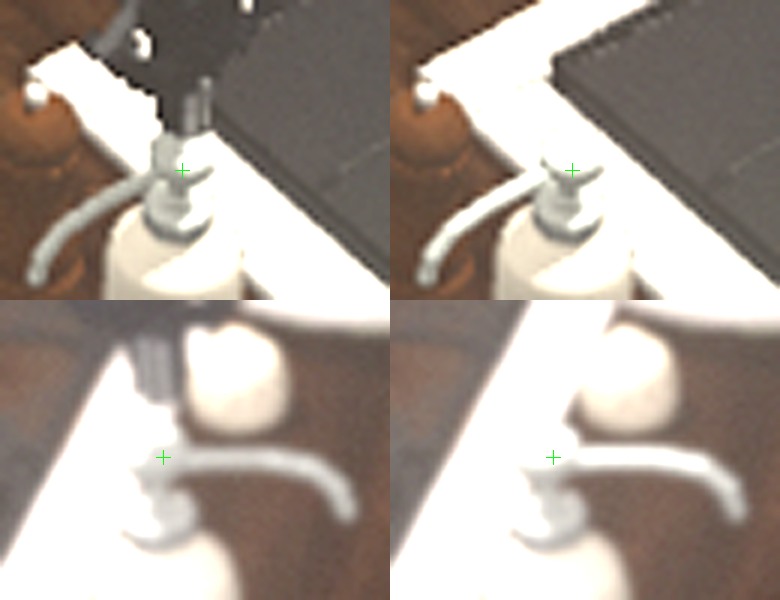

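Run:
```python
from h import *
for n,a,b in(("tip",(282.2,182),(226.2,167)),("neck",(279.7,197.5),(226.7,186.7)),("disc",(280.3,185),(225.5,172))):
    print(n,*tri(ray("scene",a),ray("side",b)))
s=robot.sense();print(s["tool_pos"],s["wrist_force"],s["opening"],s["joint_positions"])
```

```text
tip [0.62413772 0.10739969 0.19241387] 0.002374703952786878
neck [0.62376416 0.11004713 0.12367547] 0.0037353152648732213
disc [0.624052   0.112546   0.17725761] 0.0019502448018122252
[0.62247063 0.11201313 0.16496062] [-0.92744728  0.55686159 -0.21026751] 2.137549889202142e-05 [1.30114675e-01 4.90164993e-01 1.67459764e+00 6.17259942e-06
 9.76385155e-01 5.31527526e-02]
```

The triangulated finger tip is above the disc and the spout hasn't moved, so there's no contact yet. I'll keep going down gently.

Emit:
{"name": "carry_out", "arguments": {"hand": [0, 0, 0], "slide": [[0, 0, 0.003], [0, 0, 0.006], [0, 0, 0.006]], "rotation": [[0, 0, 0], [0, 0, 0], [0, 0, 0]]}}

```text
t: 4.32
tool_pos: [0.6219, 0.1119, 0.158]
orientation: [[-0.077, 0.997, -0.001], [0.997, 0.077, -0.0], [-0.0, -0.001, -1.0]]
wrist_force: [0.8, -0.7, 0.7]
opening: 0.0001
grip_force: 0.0
```

Emit:
{"name": "carry_out", "arguments": {"hand": [0, 0, 0], "slide": [[0, 0, 0.003], [0, 0, 0.006], [0, 0, 0.006]], "rotation": [[0, 0, 0], [0, 0, 0], [0, 0, 0]]}}

```text
t: 4.57
tool_pos: [0.6219, 0.112, 0.1519]
orientation: [[-0.077, 0.997, -0.001], [0.997, 0.077, -0.0], [-0.0, -0.001, -1.0]]
wrist_force: [-0.5, 0.1, -0.3]
opening: -0.0001
grip_force: 0.0
```

Run:
```python
from h import *
s=robot.sense();print(s["tool_pos"],s["wrist_force"],s["t"])
a=[]
for c,(u,v) in(("scene",(270,190)),("side",(240,175))):
    f=cv2.cvtColor(robot.grab_frame(c),cv2.COLOR_RGB2BGR); f0=cv2.imread(f"pics/{c}0.png")
    for g in(f,f0): a.append(cv2.convertScaleAbs(cv2.resize(g[v-25:v+25,u-30:u+35],None,fx=6,fy=6,interpolation=cv2.INTER_CUBIC),alpha=.8))
cv2.imwrite("pics/z2.png",np.vstack([np.hstack(a[:2]),np.hstack(a[2:])]))
```

```text
[0.62190072 0.11195329 0.15194214] [-0.50644388  0.10167097 -0.31572492] 4.5667
```

View pics/z2.png

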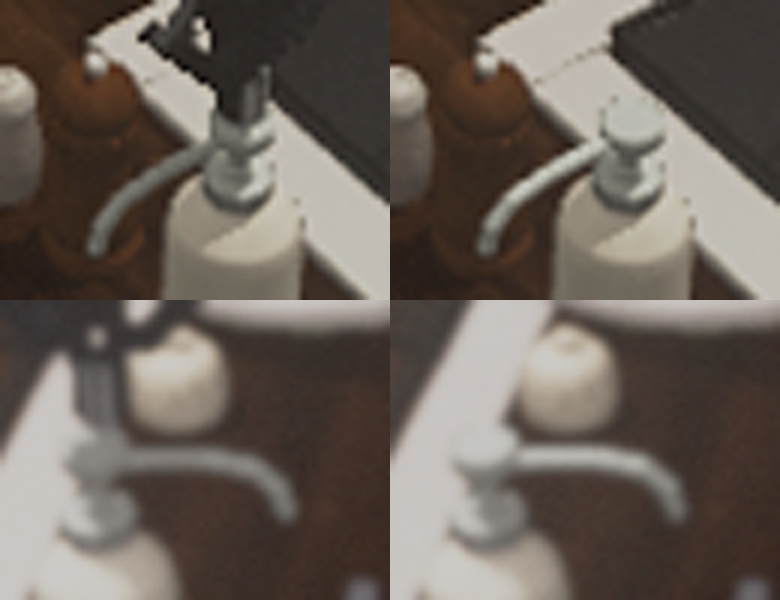

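The tip is now on the centre of the disc in both views, though the reported TCP is about 24 mm lower than it appears. I'll continue in 3 mm steps.

Emit:
{"name": "carry_out", "arguments": {"hand": [0, 0, 0], "slide": [[0, 0, 0.002], [0, 0, 0.004], [0, 0, 0.004]], "rotation": [[0, 0, 0], [0, 0, 0], [0, 0, 0]]}}

```text
t: 4.92
tool_pos: [0.622, 0.1119, 0.1483]
orientation: [[-0.077, 0.997, -0.0], [0.997, 0.077, -0.0], [-0.0, -0.001, -1.0]]
wrist_force: [0.2, 0.5, 0.5]
opening: -0.0001
grip_force: 0.0
```

Emit:
{"name": "carry_out", "arguments": {"hand": [0, 0, 0], "slide": [[0, 0, 0.002], [0, 0, 0.004], [0, 0, 0.004]], "rotation": [[0, 0, 0], [0, 0, 0], [0, 0, 0]]}}

```text
t: 5.17
tool_pos: [0.6222, 0.112, 0.1443]
orientation: [[-0.077, 0.997, -0.0], [0.997, 0.077, -0.0], [0.0, -0.0, -1.0]]
wrist_force: [-0.6, 0.0, 0.1]
opening: 0.0002
grip_force: 0.0
```

Emit:
{"name": "carry_out", "arguments": {"hand": [0, 0, 0], "slide": [[0, 0, 0.002], [0, 0, 0.004], [0, 0, 0.004]], "rotation": [[0, 0, 0], [0, 0, 0], [0, 0, 0]]}}

```text
t: 5.42
tool_pos: [0.6223, 0.112, 0.1404]
orientation: [[-0.077, 0.997, 0.0], [0.997, 0.077, 0.0], [0.0, 0.0, -1.0]]
wrist_force: [-0.2, 0.2, 2.7]
opening: -0.0002
grip_force: 1.4
```

Emit:
{"name": "carry_out", "arguments": {"hand": [0, 0, 0], "slide": [[0, 0, 0.002], [0, 0, 0.004], [0, 0, 0.004]], "rotation": [[0, 0, 0], [0, 0, 0], [0, 0, 0]]}}

```text
t: 5.67
tool_pos: [0.6224, 0.112, 0.1365]
orientation: [[-0.077, 0.997, 0.0], [0.997, 0.077, 0.0], [-0.0, 0.0, -1.0]]
wrist_force: [0.7, 0.1, 4.4]
opening: -0.0002
grip_force: 2.0
```

Emit:
{"name": "carry_out", "arguments": {"hand": [0, 0, 0], "slide": [[0, 0, 0.002], [0, 0, 0.004], [0, 0, 0.004]], "rotation": [[0, 0, 0], [0, 0, 0], [0, 0, 0]]}}

```text
t: 5.92
tool_pos: [0.6224, 0.112, 0.1324]
orientation: [[-0.077, 0.997, 0.0], [0.997, 0.077, 0.0], [0.0, 0.0, -1.0]]
wrist_force: [0.0, -0.1, 5.9]
opening: -0.0001
grip_force: 2.7
```

Emit:
{"name": "carry_out", "arguments": {"hand": [0, 0, 0, 0], "slide": [[0, 0, 0.002], [0, 0, 0.004], [0, 0, 0.004], [0, 0, 0.004]], "rotation": [[0, 0, 0], [0, 0, 0], [0, 0, 0], [0, 0, 0]]}}

```text
t: 6.25
tool_pos: [0.6227, 0.112, 0.1316]
orientation: [[-0.077, 0.997, 0.002], [0.997, 0.077, 0.0], [0.0, 0.002, -1.0]]
wrist_force: [-14.5, -2.0, 44.3]
opening: 0.0002
grip_force: 22.3
```

Emit:
{"name": "carry_out", "arguments": {"hand": [0, 0, 0, 0, 0, 0, 0, 0], "slide": [[0, 0, -0.004], [0, 0, -0.01], [0, 0, -0.018], [0, 0, -0.03], [0, 0, -0.045], [0, 0, -0.06], [0, 0, -0.075], [0, 0, -0.085]], "rotation": [[0, 0, 0], [0, 0, 0], [0, 0, 0], [0, 0, 0], [0, 0, 0], [0, 0, 0], [0, 0, 0], [0, 0, 0]]}}

```text
t: 6.92
tool_pos: [0.6226, 0.112, 0.2156]
orientation: [[-0.077, 0.997, 0.001], [0.997, 0.077, 0.0], [0.0, 0.001, -1.0]]
wrist_force: [0.2, -0.9, -0.5]
opening: -0.0002
grip_force: 0.0
```

Emit:
{"name": "carry_out", "arguments": {"hand": [0.6, 0.6, 0.6, 0.6, 0.6, 0.6, 0.6, 0.6], "slide": [[-0.005, -0.008, 0], [-0.015, -0.026, 0], [-0.028, -0.049, 0], [-0.042, -0.074, 0], [-0.055, -0.097, 0], [-0.065, -0.115, 0], [-0.07, -0.123, 0], [-0.07, -0.123, 0]], "rotation": [[0, 0, 0], [0, 0, 0], [0, 0, 0], [0, 0, 0], [0, 0, 0], [0, 0, 0], [0, 0, 0], [0, 0, 0]]}}

```text
t: 7.58
tool_pos: [0.503, 0.0317, 0.2134]
orientation: [[-0.076, 0.997, -0.001], [0.997, 0.076, -0.0], [-0.0, -0.001, -1.0]]
wrist_force: [0.4, 0.2, 1.3]
opening: 0.0515
grip_force: 0.0
```

Run:
```python
from h import *
s=robot.sense();print(s["tool_pos"],s["t"],s["opening"])
f=cv2.cvtColor(robot.grab_frame("wrist"),cv2.COLOR_RGB2BGR); i=robot.camera_info("wrist")
print(np.round(i["eye"],3),np.round(i["orientation"],2).tolist())
c=np.array([.4985,.119]);x=np.array([np.cos(1.647),np.sin(1.647)])
P=[np.r_[c,.0315],np.r_[c-.11*x,.033],np.r_[c-.069*x,.033],np.r_[c+.166*x,.042],np.r_[c-.086*x,.033],[.532,.114,.14]]
q=proj("wrist",P);print(q.round(1).tolist())
for u in q: cv2.drawMarker(f,tuple(int(round(k)) for k in u),(0,255,0),0,10,1)
cv2.imwrite("pics/w1.png",f)
for n in("pan","tomato_center","pan_lug"): print(n,[(np.round(x["rect"]).tolist(),round(x["conf"],2)) for x in robot.spot_in("wrist",n)[:2]])
```

```text
[0.50296051 0.03171489 0.21340372] 7.5833 0.05152557112014297
[0.499 0.113 0.387] [[1.0, -0.07, -0.02], [0.08, 0.95, 0.32], [0.0, -0.32, 0.95]]
[[254.6, 94.7], [254.6, 180.5], [254.6, 150.5], [254.6, -85.0], [254.6, 163.2], [292.7, 101.8]]
pan [([201.0, 1.0, 316.0, 179.0], 0.8)]
tomato_center [([239.0, 74.0, 278.0, 119.0], 0.64)]
pan_lug [([203.0, 3.0, 316.0, 176.0], 0.69)]
```

View pics/w1.png

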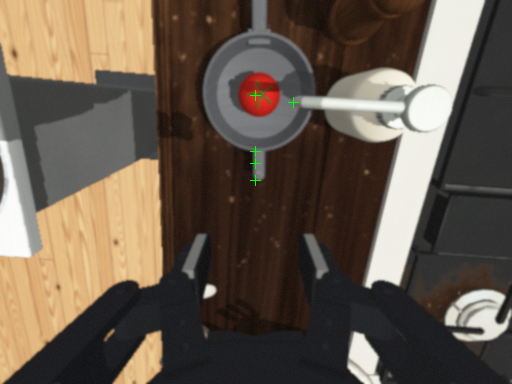

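The wrist view shows the lug at about (258,150)–(258,179), the pan centre near (258,92) and the tomato at (259,95). The finger tips are at (203,238) and (309,238).

Run:
```python
from h import *
s=robot.sense(); T=np.array(s["tool_pos"]);M=np.array(s["orientation"])
for n,uv,z in(("lugend",(258.5,179),.03),("lugroot",(258,152),.033),("rimL/R centre",(258.5,92),.035),("tom",(259,95),.0315),("handle",(260,8),.042),("spout",(296,102),.140),("pump",(427,109),.176)):
    print(n,at_z("wrist",uv,z).round(4))
print(proj("wrist",[T,T-M[:,2]*.019,T-M[:,2]*.033,T-M[:,2]*.05]).round(1).tolist())
print("tips",[ (tri(ray("wrist",uv),(T+M[:,1]*sg*.026,-M[:,2]))[0]-T).round(4) for uv,sg in(((203,238),-1),((309,238),1))])
```

```text
lugend [0.5136 0.0118 0.03  ]
lugroot [0.5098 0.0494 0.033 ]
rimL/R centre [0.5043 0.1232 0.035 ]
tom [0.5053 0.1199 0.0315]
handle [0.4989 0.2083 0.042 ]
spout [0.5362 0.1149 0.14  ]
pump [0.6283 0.117  0.176 ]
[[253.8, 221.6], [253.7, 234.3], [253.6, 245.6], [253.5, 262.0]]
tips [array([-0.0283, -0.0013,  0.0272]), array([0.0293, 0.0037, 0.0292])]
```

Emit:
{"name": "carry_out", "arguments": {"hand": [0.6, 0.6, 0.6, 0.6, 0.6, 0.6, 0.6, 0.6], "slide": [[0.001, 0.001, 0.005], [0.001, 0.002, 0.02], [0.001, 0.003, 0.04], [0.001, 0.004, 0.062], [0.001, 0.004, 0.085], [0.001, 0.004, 0.105], [0.001, 0.004, 0.117], [0.001, 0.004, 0.12]], "rotation": [[0, 0, 0], [0, 0, 0], [0, 0, 0], [0, 0, 0], [0, 0, 0], [0, 0, 0], [0, 0, 0], [0, 0, 0]]}}

```text
t: 8.45
tool_pos: [0.5079, 0.0345, 0.0911]
orientation: [[-0.077, 0.997, -0.004], [0.997, 0.077, -0.0], [0.0, -0.004, -1.0]]
wrist_force: [-1.0, -0.6, 0.3]
opening: 0.0512
grip_force: 0.0
```

Run:
```python
from h import *
f=cv2.cvtColor(robot.grab_frame("wrist"),cv2.COLOR_RGB2BGR)
s=robot.sense(); T=np.array(s["tool_pos"]);M=np.array(s["orientation"]);print(T,s["opening"],s["t"])
print(proj("wrist",[T,T-M[:,2]*.034,[T[0],T[1],.033],[.5085,.034,.033]]).round(1).tolist())
cv2.imwrite("pics/w2.png",f)
```

```text
[0.50820154 0.03442451 0.09178415] 0.051137927834781265 8.5
[[253.8, 221.6], [253.6, 246.4], [254.2, 194.0], [254.5, 194.4]]
```

View pics/w2.png

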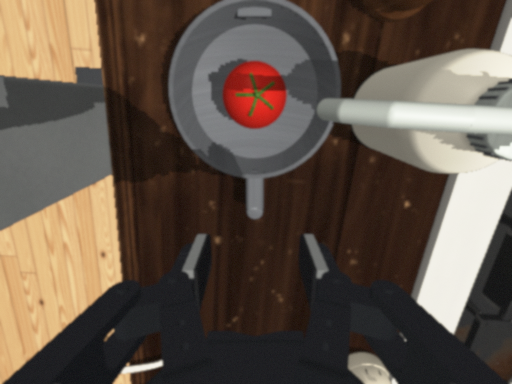

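The lug centreline is at column 255.5 and the finger midpoint at 256, so they're aligned. The lug runs from row 178 to 219, and the tool axis meets it at row 194, which is the grip point. I'll descend in two stages.

Emit:
{"name": "carry_out", "arguments": {"hand": [0.6, 0.6, 0.6, 0.6, 0.6, 0.6, 0.6, 0.6], "slide": [[0, 0, 0.004], [0, 0, 0.014], [0, 0, 0.026], [0, 0, 0.038], [0, 0, 0.05], [0, 0, 0.062], [0, 0, 0.07], [0, 0, 0.075]], "rotation": [[0, 0, 0], [0, 0, 0], [0, 0, 0], [0, 0, 0], [0, 0, 0], [0, 0, 0], [0, 0, 0], [0, 0, 0]]}}

```text
t: 9.17
tool_pos: [0.5089, 0.0341, 0.018]
orientation: [[-0.077, 0.997, -0.0], [0.997, 0.077, -0.0], [0.0, -0.0, -1.0]]
wrist_force: [0.0, -0.9, 0.1]
opening: 0.0513
grip_force: 0.0
```

Emit:
{"name": "carry_out", "arguments": {"hand": [0.6, 0.6, 0.6, 0.6, 0.6, 0.6, 0.6, 0.6], "slide": [[0, 0, 0.005], [0, 0, 0.01], [0, 0, 0.015], [0, 0, 0.02], [0, 0, 0.024], [0, 0, 0.027], [0, 0, 0.029], [0, 0, 0.03]], "rotation": [[0, 0, 0], [0, 0, 0], [0, 0, 0], [0, 0, 0], [0, 0, 0], [0, 0, 0], [0, 0, 0], [0, 0, 0]]}}

```text
t: 9.83
tool_pos: [0.5088, 0.034, -0.0116]
orientation: [[-0.077, 0.997, -0.0], [0.997, 0.077, -0.0], [0.0, -0.0, -1.0]]
wrist_force: [-0.4, 0.3, 0.5]
opening: 0.0514
grip_force: 0.0
```

Run:
```python
from h import *
s=robot.sense(); T=np.array(s["tool_pos"]);print(T,s["opening"],s["t"],s["wrist_force"])
f=cv2.cvtColor(robot.grab_frame("wrist"),cv2.COLOR_RGB2BGR);g=cv2.cvtColor(robot.grab_frame("side"),cv2.COLOR_RGB2BGR)[160:250,210:300]
g=cv2.resize(g,(384,384),interpolation=cv2.INTER_CUBIC)
cv2.imwrite("pics/w3.png",cv2.resize(np.hstack([f,g]),(799,342)))
```

```text
[ 0.50883328  0.03402758 -0.01157717] 0.05136276849404821 9.8333 [-0.42727616  0.2543274   0.52598615]
```

View pics/w3.png

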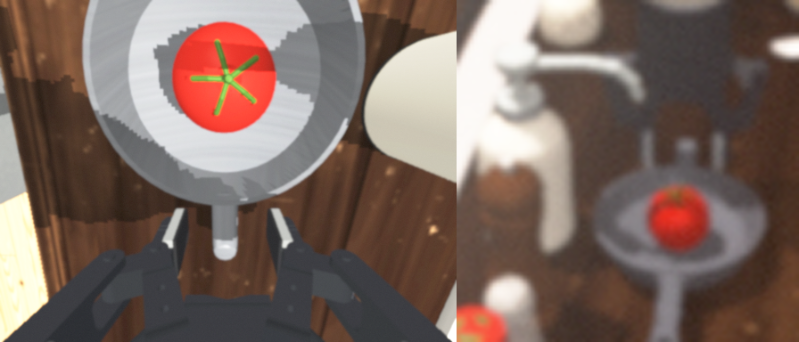

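The lug is centred between the fingers: column 225, fingers at 175 and 277. Going below z=0 without contact confirms the tip offset. I'll go down the last 13 mm and close.

Emit:
{"name": "carry_out", "arguments": {"hand": [0.6, 0.6, 0.6, 0.6, 0.6, 0.4, 0.3, 0.3], "slide": [[0, 0, 0.003], [0, 0, 0.006], [0, 0, 0.009], [0, 0, 0.012], [0, 0, 0.013], [0, 0, 0.013], [0, 0, 0.013], [0, 0, 0.013]], "rotation": [[0, 0, 0], [0, 0, 0], [0, 0, 0], [0, 0, 0], [0, 0, 0], [0, 0, 0], [0, 0, 0], [0, 0, 0]]}}

```text
t: 10.6
tool_pos: [0.509, 0.034, -0.0243]
orientation: [[-0.077, 0.997, 0.0], [0.997, 0.077, 0.0], [0.0, 0.0, -1.0]]
wrist_force: [0.6, -0.0, -0.2]
opening: 0.0256
grip_force: 0.0
```

Emit:
{"name": "carry_out", "arguments": {"hand": [0.26, 0.23, 0.2, 0.17, 0.14, 0.1, 0.05, 0], "slide": [[0, 0, 0], [0, 0, 0], [0, 0, 0], [0, 0, 0], [0, 0, 0], [0, 0, 0], [0, 0, 0], [0, 0, 0]], "rotation": [[0, 0, 0], [0, 0, 0], [0, 0, 0], [0, 0, 0], [0, 0, 0], [0, 0, 0], [0, 0, 0], [0, 0, 0]]}}

```text
t: 11.27
tool_pos: [0.5089, 0.034, -0.0242]
orientation: [[-0.077, 0.997, -0.0], [0.997, 0.077, -0.0], [-0.0, -0.0, -1.0]]
wrist_force: [-1.3, -0.3, 5.5]
opening: 0.0151
grip_force: 58.4
```

Emit:
{"name": "carry_out", "arguments": {"hand": [0, 0, 0, 0], "slide": [[0, 0, 0], [0, 0, 0], [0, 0, 0], [0, 0, 0]], "rotation": [[0, 0, 0], [0, 0, 0], [0, 0, 0], [0, 0, 0]]}}

```text
t: 11.6
tool_pos: [0.5089, 0.034, -0.0242]
orientation: [[-0.077, 0.997, -0.0], [0.997, 0.077, -0.0], [-0.0, -0.0, -1.0]]
wrist_force: [-0.8, -0.4, 5.2]
opening: 0.0146
grip_force: 58.4
```

```bash
cat > plan.py <<'E'
from h import *
N=80; k=np.arange(1,N+1)
tr=s5(np.clip(k/48,0,1)); ro=s5(np.clip((k-32)/48,0,1))
th0=.077+np.pi/2; th=th0*(1-ro)
C0=np.array([.509,.034])+.086*np.array([np.cos(th0),np.sin(th0)])
C=C0+tr[:,None]*np.array([0,-.25])+ro[:,None]*np.array([.545-C0[0],.01])
z=s5(np.clip((k-36)/44,0,1))*.09
u=np.c_[np.cos(th),np.sin(th)]; tool=C-.086*u
for n,p,rad in(("bottle",(.625,.112),.0375),("spout",(.534,.114),.005)):
    d=[min(np.hypot(*(C[i]+s*u[i]-p)) for s in np.linspace(-.11,.17,57)) for i in range(N)]
    d=np.array(d); print(n,[(int(i),round(float(d[i]),3),round(float(z[i]),3)) for i in range(0,N,8)],d[38:].min())
print(np.hypot(*tool.T).min(),tool[-1])
E
python3 plan.py
python3 - <<'E'
from h import *
k=np.arange(1,17); print(np.round(.03*s5(k/16),4).tolist())
E
```

```text
bottle [(0, 0.122, 0.0), (8, 0.123, 0.0), (16, 0.126, 0.0), (24, 0.132, 0.0), (32, 0.138, 0.0), (40, 0.137, 0.001), (48, 0.098, 0.014), (56, 0.122, 0.041), (64, 0.198, 0.07), (72, 0.229, 0.087)] 0.09299077095614487
spout [(0, 0.031, 0.0), (8, 0.032, 0.0), (16, 0.036, 0.0), (24, 0.041, 0.0), (32, 0.054, 0.0), (40, 0.074, 0.001), (48, 0.087, 0.014), (56, 0.167, 0.041), (64, 0.227, 0.07), (72, 0.235, 0.087)] 0.07201546515835
0.47447769836356923 [ 0.459      -0.12025482]
[0.0001, 0.0005, 0.0015, 0.0031, 0.0054, 0.0083, 0.0115, 0.015, 0.0185, 0.0217, 0.0246, 0.0269, 0.0285, 0.0295, 0.0299, 0.03]
```

Clearances are good. Lifting 30 mm.

Emit:
{"name": "carry_out", "arguments": {"hand": [0, 0, 0, 0, 0, 0, 0, 0], "slide": [[0, 0, -0.0001], [0, 0, -0.0005], [0, 0, -0.0015], [0, 0, -0.0031], [0, 0, -0.0054], [0, 0, -0.0083], [0, 0, -0.0115], [0, 0, -0.015]], "rotation": [[0, 0, 0], [0, 0, 0], [0, 0, 0], [0, 0, 0], [0, 0, 0], [0, 0, 0], [0, 0, 0], [0, 0, 0]]}}

```text
t: 12.27
tool_pos: [0.509, 0.034, -0.009]
orientation: [[-0.077, 0.997, 0.0], [0.997, 0.077, -0.0], [-0.0, 0.0, -1.0]]
wrist_force: [-0.8, -0.2, -2.1]
opening: 0.0147
grip_force: 58.4
```

Emit:
{"name": "carry_out", "arguments": {"hand": [0, 0, 0, 0, 0, 0, 0, 0], "slide": [[0, 0, -0.0035], [0, 0, -0.0067], [0, 0, -0.0096], [0, 0, -0.0119], [0, 0, -0.0135], [0, 0, -0.0145], [0, 0, -0.0149], [0, 0, -0.015]], "rotation": [[0, 0, 0], [0, 0, 0], [0, 0, 0], [0, 0, 0], [0, 0, 0], [0, 0, 0], [0, 0, 0], [0, 0, 0]]}}

```text
t: 12.93
tool_pos: [0.5089, 0.034, 0.0057]
orientation: [[-0.077, 0.997, -0.0], [0.997, 0.077, 0.0], [0.0, -0.0, -1.0]]
wrist_force: [0.2, 0.0, -2.4]
opening: 0.0149
grip_force: 58.4
```

```bash
python3 - <<'E'
from h import *
s=robot.sense(); print(s["tool_pos"],s["wrist_force"],s["moment"],s["grip_force"])
f=cv2.cvtColor(robot.grab_frame("wrist"),cv2.COLOR_RGB2BGR);g=cv2.cvtColor(robot.grab_frame("side"),cv2.COLOR_RGB2BGR)[160:250,210:300]
cv2.imwrite("pics/w4.png",cv2.resize(np.hstack([f,cv2.resize(g,(384,384),interpolation=cv2.INTER_CUBIC)]),(799,342)))
E
python3 - <<'E'
import sys; sys.path.insert(0,'.')
exec(open('plan.py').read())
s=robot.sense(); p0=np.array([.509,.034,0])
rows(p0,.077,np.c_[tool,z,th-np.pi/2],4)
E
```

```text
[0.50892296 0.03403088 0.00571881] [ 0.22816051  0.00754952 -2.36397323] [-0.21669219 -0.0364422   0.01103831] 58.44205141067505
bottle [(0, 0.122, 0.0), (8, 0.123, 0.0), (16, 0.126, 0.0), (24, 0.132, 0.0), (32, 0.138, 0.0), (40, 0.137, 0.001), (48, 0.098, 0.014), (56, 0.122, 0.041), (64, 0.198, 0.07), (72, 0.229, 0.087)] 0.09299077095614487
spout [(0, 0.031, 0.0), (8, 0.032, 0.0), (16, 0.036, 0.0), (24, 0.041, 0.0), (32, 0.054, 0.0), (40, 0.074, 0.001), (48, 0.087, 0.014), (56, 0.167, 0.041), (64, 0.227, 0.07), (72, 0.235, 0.087)] 0.07201546515835
0.47447769836356923 [ 0.459      -0.12025482]
slide [[0.0, 0.0, 0.0], [-0.0002, 0.0, 0.0], [-0.0006, 0.0, 0.0], [-0.0013, -0.0001, 0.0], [-0.0024, -0.0002, 0.0], [-0.004, -0.0003, 0.0], [-0.0061, -0.0005, 0.0], [-0.0088, -0.0007, 0.0]] rot [[0, 0, 0.0], [0, 0, 0.0], [0, 0, 0.0], [0, 0, 0.0], [0, 0, 0.0], [0, 0, 0.0], [0, 0, 0.0], [0, 0, 0.0]]
slide [[-0.0034, -0.0002, 0.0], [-0.0073, -0.0005, 0.0], [-0.0118, -0.0009, 0.0], [-0.017, -0.0013, 0.0], [-0.0228, -0.0017, 0.0], [-0.0291, -0.0022, 0.0], [-0.0361, -0.0028, 0.0], [-0.0435, -0.0033, 
[... 2203 characters left out ...]
0041, -0.0032], [0.0029, -0.0079, -0.0062], [0.0044, -0.0113, -0.009], [0.0059, -0.0145, -0.0115], [0.0074, -0.0173, -0.0138], [0.0088, -0.0197, -0.0158], [0.01, -0.0218, -0.0176], [0.0111, -0.0235, -0.0191]] rot [[0, 0, 0.0492], [0, 0, 0.0949], [0, 0, 0.137], [0, 0, 0.1752], [0, 0, 0.2094], [0, 0, 0.2395], [0, 0, 0.2654], [0, 0, 0.2873]]
slide [[0.0005, -0.0016, -0.0012], [0.0009, -0.0029, -0.0022], [0.0012, -0.0039, -0.0029], [0.0014, -0.0045, -0.0034], [0.0016, -0.005, -0.0037], [0.0016, -0.0052, -0.0039], [0.0017, -0.0053, -0.004], [0.0017, -0.0053, -0.004]] rot [[0, 0, 0.0179], [0, 0, 0.032], [0, 0, 0.0427], [0, 0, 0.0501], [0, 0, 0.0548], [0, 0, 0.0574], [0, 0, 0.0584], [0, 0, 0.0585]]
```

View pics/w4.png

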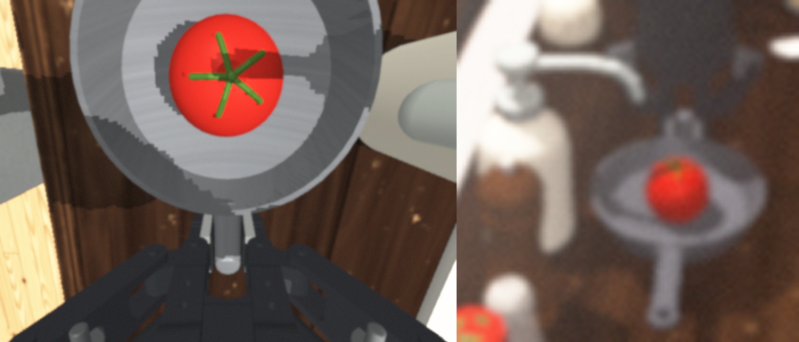

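The pan is off the worktop, gripped squarely at (228,240). The tomato has shifted about 2 mm towards the handle. I'll check the tilt from the handle end in the side view, at (264.0,242.9).

Run:
```python
from h import *
for z in(.052,.062,.072): print(z,proj("side",[.490,.275,z]).round(1))
# reference offset before lift: seen (264.2,250.6)
print(proj("side",[.490,.275,.042]).round(1))
```

```text
0.052 [[262.8 247.6]]
0.062 [[262.8 244.9]]
0.072 [[262.8 242.1]]
[[262.8 250.3]]
```

The handle end rose about 28 of 30 mm, so the pan is level. Starting the carry.

Emit:
{"name": "carry_out", "arguments": {"hand": [0, 0, 0, 0, 0, 0, 0, 0], "slide": [[0.0, 0.0, 0.0], [-0.0002, 0.0, 0.0], [-0.0006, 0.0, 0.0], [-0.0013, -0.0001, 0.0], [-0.0024, -0.0002, 0.0], [-0.004, -0.0003, 0.0], [-0.0061, -0.0005, 0.0], [-0.0088, -0.0007, 0.0]], "rotation": [[0, 0, 0], [0, 0, 0], [0, 0, 0], [0, 0, 0], [0, 0, 0], [0, 0, 0], [0, 0, 0], [0, 0, 0]]}}

```text
t: 13.7
tool_pos: [0.5089, 0.025, 0.0057]
orientation: [[-0.077, 0.997, 0.0], [0.997, 0.077, -0.0], [-0.0, 0.0, -1.0]]
wrist_force: [0.4, 0.5, -2.9]
opening: 0.0149
grip_force: 58.5
```

Emit:
{"name": "carry_out", "arguments": {"hand": [0, 0, 0, 0, 0, 0, 0, 0], "slide": [[-0.0034, -0.0002, 0.0], [-0.0073, -0.0005, 0.0], [-0.0118, -0.0009, 0.0], [-0.017, -0.0013, 0.0], [-0.0228, -0.0017, 0.0], [-0.0291, -0.0022, 0.0], [-0.0361, -0.0028, 0.0], [-0.0435, -0.0033, 0.0]], "rotation": [[0, 0, 0], [0, 0, 0], [0, 0, 0], [0, 0, 0], [0, 0, 0], [0, 0, 0], [0, 0, 0], [0, 0, 0]]}}

```text
t: 14.37
tool_pos: [0.5089, -0.0192, 0.0057]
orientation: [[-0.077, 0.997, -0.0], [0.997, 0.077, -0.0], [-0.0, -0.0, -1.0]]
wrist_force: [0.1, -1.0, -3.5]
opening: 0.0148
grip_force: 58.4
```

Emit:
{"name": "carry_out", "arguments": {"hand": [0, 0, 0, 0, 0, 0, 0, 0], "slide": [[-0.0079, -0.0006, 0.0], [-0.0163, -0.0013, 0.0], [-0.025, -0.002, 0.0], [-0.0341, -0.0027, 0.0], [-0.0434, -0.0034, 0.0], [-0.0529, -0.0041, 0.0], [-0.0626, -0.0049, 0.0], [-0.0723, -0.0056, 0.0]], "rotation": [[0, 0, 0], [0, 0, 0], [0, 0, 0], [0, 0, 0], [0, 0, 0], [0, 0, 0], [0, 0, 0], [0, 0, 0]]}}

```text
t: 15.03
tool_pos: [0.5089, -0.092, 0.0057]
orientation: [[-0.077, 0.997, 0.0], [0.997, 0.077, -0.0], [-0.0, 0.0, -1.0]]
wrist_force: [0.1, -0.3, -3.0]
opening: 0.015
grip_force: 58.4
```

Emit:
{"name": "carry_out", "arguments": {"hand": [0, 0, 0, 0, 0, 0, 0, 0], "slide": [[-0.0098, -0.0008, 0.0], [-0.0194, -0.0015, 0.0], [-0.0289, -0.0022, 0.0], [-0.0383, -0.003, 0.0], [-0.0473, -0.0037, 0.0], [-0.0561, -0.0043, 0.0], [-0.0644, -0.005, 0.0], [-0.0723, -0.0056, 0.0]], "rotation": [[0, 0, 0], [0, 0, 0], [0, 0, 0], [0, 0, 0], [0, 0, 0], [0, 0, 0], [0, 0, 0], [0, 0, 0]]}}

```text
t: 15.7
tool_pos: [0.5089, -0.1643, 0.0057]
orientation: [[-0.077, 0.997, -0.0], [0.997, 0.077, -0.0], [0.0, -0.0, -1.0]]
wrist_force: [1.1, 0.8, -2.4]
opening: 0.0149
grip_force: 58.4
```

Emit:
{"name": "carry_out", "arguments": {"hand": [0, 0, 0, 0, 0, 0, 0, 0], "slide": [[-0.0075, -0.0006, 0.0], [-0.0144, -0.0012, 0.0], [-0.0208, -0.0018, 0.0], [-0.0265, -0.0025, 0.0], [-0.0317, -0.0034, 0.0], [-0.0361, -0.0044, -0.0001], [-0.04, -0.0055, -0.0003], [-0.0431, -0.0068, -0.0006]], "rotation": [[0, 0, 0.0001], [0, 0, 0.0011], [0, 0, 0.0037], [0, 0, 0.0084], [0, 0, 0.0158], [0, 0, 0.0265], [0, 0, 0.0406], [0, 0, 0.0585]]}}

```text
t: 16.37
tool_pos: [0.5054, -0.2073, 0.0063]
orientation: [[-0.017, 1.0, -0.0], [1.0, 0.017, 0.0], [0.0, -0.0, -1.0]]
wrist_force: [0.6, -0.1, -3.0]
opening: 0.0148
grip_force: 58.5
```

Emit:
{"name": "carry_out", "arguments": {"hand": [0, 0, 0, 0, 0, 0, 0, 0], "slide": [[-0.0026, -0.0014, -0.0005], [-0.0045, -0.003, -0.0012], [-0.0058, -0.0048, -0.0022], [-0.0065, -0.0069, -0.0034], [-0.0065, -0.0092, -0.0049], [-0.0061, -0.0116, -0.0067], [-0.0051, -0.0143, -0.0087], [-0.0038, -0.0171, -0.011]], "rotation": [[0, 0, 0.0219], [0, 0, 0.0478], [0, 0, 0.0779], [0, 0, 0.1121], [0, 0, 0.1503], [0, 0, 0.1923], [0, 0, 0.2381], [0, 0, 0.2873]]}}

```text
t: 17.03
tool_pos: [0.4881, -0.211, 0.0174]
orientation: [[0.269, 0.963, -0.0], [0.963, -0.269, 0.0], [0.0, -0.0, -1.0]]
wrist_force: [-0.2, -0.5, -2.9]
opening: 0.015
grip_force: 58.5
```

Emit:
{"name": "carry_out", "arguments": {"hand": [0, 0, 0, 0, 0, 0, 0, 0], "slide": [[0.0008, -0.0033, -0.0025], [0.0019, -0.0068, -0.0053], [0.0033, -0.0103, -0.0083], [0.0051, -0.014, -0.0115], [0.0072, -0.0177, -0.0149], [0.0097, -0.0213, -0.0184], [0.0125, -0.0249, -0.022], [0.0157, -0.0284, -0.0258]], "rotation": [[0, 0, 0.0524], [0, 0, 0.1077], [0, 0, 0.1655], [0, 0, 0.2254], [0, 0, 0.287], [0, 0, 0.35], [0, 0, 0.4138], [0, 0, 0.4781]]}}

```text
t: 17.7
tool_pos: [0.4648, -0.1881, 0.0433]
orientation: [[0.683, 0.731, -0.0], [0.731, -0.683, 0.0], [-0.0, -0.0, -1.0]]
wrist_force: [-0.5, -0.3, -2.0]
opening: 0.0148
grip_force: 58.4
```

Emit:
{"name": "carry_out", "arguments": {"hand": [0, 0, 0, 0, 0, 0, 0, 0], "slide": [[0.0016, -0.0046, -0.0038], [0.0036, -0.0091, -0.0076], [0.0058, -0.0136, -0.0114], [0.0083, -0.0178, -0.0152], [0.0111, -0.0219, -0.019], [0.014, -0.0257, -0.0226], [0.0171, -0.0292, -0.0261], [0.0202, -0.0325, -0.0295]], "rotation": [[0, 0, 0.0643], [0, 0, 0.1281], [0, 0, 0.1911], [0, 0, 0.2527], [0, 0, 0.3126], [0, 0, 0.3704], [0, 0, 0.4257], [0, 0, 0.4781]]}}

```text
t: 18.37
tool_pos: [0.4547, -0.1511, 0.0728]
orientation: [[0.942, 0.335, -0.0], [0.335, -0.942, 0.0], [-0.0, -0.0, -1.0]]
wrist_force: [-0.8, 0.2, -2.9]
opening: 0.0151
grip_force: 58.4
```

Emit:
{"name": "carry_out", "arguments": {"hand": [0, 0, 0, 0, 0, 0, 0, 0], "slide": [[0.0014, -0.0041, -0.0032], [0.0029, -0.0079, -0.0062], [0.0044, -0.0113, -0.009], [0.0059, -0.0145, -0.0115], [0.0074, -0.0173, -0.0138], [0.0088, -0.0197, -0.0158], [0.01, -0.0218, -0.0176], [0.0111, -0.0235, -0.0191]], "rotation": [[0, 0, 0.0492], [0, 0, 0.0949], [0, 0, 0.137], [0, 0, 0.1752], [0, 0, 0.2094], [0, 0, 0.2395], [0, 0, 0.2654], [0, 0, 0.2873]]}}

```text
t: 19.03
tool_pos: [0.4572, -0.1253, 0.0919]
orientation: [[0.998, 0.056, -0.0], [0.056, -0.998, 0.0], [-0.0, -0.0, -1.0]]
wrist_force: [-0.5, 0.2, -3.2]
opening: 0.0151
grip_force: 58.5
```

Emit:
{"name": "carry_out", "arguments": {"hand": [0, 0, 0, 0, 0, 0, 0, 0], "slide": [[0.0005, -0.0016, -0.0012], [0.0009, -0.0029, -0.0022], [0.0012, -0.0039, -0.0029], [0.0014, -0.0045, -0.0034], [0.0016, -0.005, -0.0037], [0.0016, -0.0052, -0.0039], [0.0017, -0.0053, -0.004], [0.0017, -0.0053, -0.004]], "rotation": [[0, 0, 0.0179], [0, 0, 0.032], [0, 0, 0.0427], [0, 0, 0.0501], [0, 0, 0.0548], [0, 0, 0.0574], [0, 0, 0.0584], [0, 0, 0.0585]]}}

```text
t: 19.7
tool_pos: [0.4589, -0.1202, 0.0957]
orientation: [[1.0, 0.0, -0.0], [0.0, -1.0, 0.0], [-0.0, -0.0, -1.0]]
wrist_force: [-0.4, 0.5, -3.0]
opening: 0.015
grip_force: 58.4
```

Run:
```python
from h import *
s=robot.sense(); print(s["t"],s["tool_pos"],s["grip_force"],s["wrist_force"])
f=cv2.cvtColor(robot.grab_frame("wrist"),cv2.COLOR_RGB2BGR);g=cv2.cvtColor(robot.grab_frame("scene"),cv2.COLOR_RGB2BGR)[170:320,210:360]
cv2.imwrite("pics/w5.png",cv2.resize(np.hstack([f,cv2.resize(g,(384,384),interpolation=cv2.INTER_CUBIC)]),(799,342)))
```

```text
19.7 [ 0.45891528 -0.12021631  0.09565608] 58.41841399669647 [-0.35215245  0.49787349 -2.98629346]
```

View pics/w5.png

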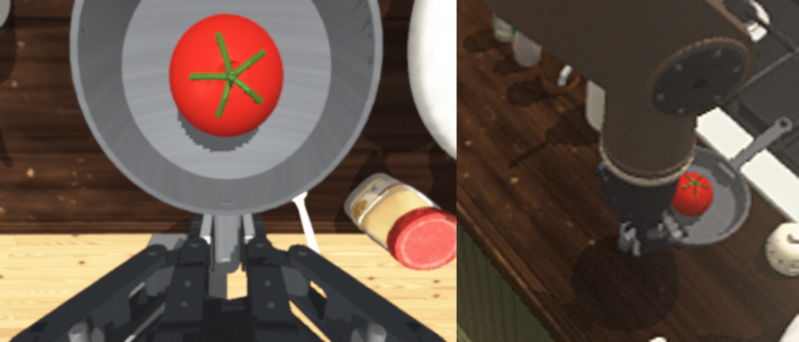

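The tomato is still centred at (227,75) and the handle points ahead to the hob. I'll settle briefly, then hand in.

Emit:
{"name": "carry_out", "arguments": {"hand": [0, 0, 0, 0, 0, 0, 0, 0], "slide": [[0, 0, 0], [0, 0, 0], [0, 0, 0], [0, 0, 0], [0, 0, 0], [0, 0, 0], [0, 0, 0], [0, 0, 0]], "rotation": [[0, 0, 0], [0, 0, 0], [0, 0, 0], [0, 0, 0], [0, 0, 0], [0, 0, 0], [0, 0, 0], [0, 0, 0]]}}

```text
t: 20.47
tool_pos: [0.4589, -0.1202, 0.0957]
orientation: [[1.0, 0.0, -0.0], [0.0, -1.0, -0.0], [-0.0, 0.0, -1.0]]
wrist_force: [1.0, -0.9, -2.3]
opening: 0.0149
grip_force: 58.4
```

```bash
python3 -c "
from rig import robot
print(robot.job_done())"
```

```text
the job is handed in; nothing more can be done
None
```

I pressed the pump right down and let it back up, then handed the job in with the pan held level by its lug about 12 cm up, its handle pointing to the hob and the tomato still in the middle; no verdict was returned.

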